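# Close up the bottles left in a stock tray with its cross divider

### The arm

A 7-joint arm with a two-finger parallel gripper is mounted at the origin on a cart in front of the work surface, level with it; the furniture and walls round the work are solid. World frame = base frame: x ahead of the robot, y to its left, z up, the work surface at z = 0. Lengths are in m, angles in rad, forces in N, time in s.
With the tool pointing down it reaches from about 0.425 to 0.925 m from the base axis. Payload 6.8 kg.
Tool frame: the origin (TCP) lies on the front face of the gripper's body, between the roots of the fingers; the fingertips stand 73 mm ahead of it and the grasp point (between the pads) lies 54 mm ahead of it (env.nose_length is the distance from the TCP to the fingertips, in m); z points along the fingers, y is the line along which they close (so a half turn about z gives the same grasp; the last joint's range is limited). The gripper opens to 85 mm and grips with 20 to 120 N. Pads are 22 mm wide; open, the fingers measure 114 mm over their backs; the gripper's body (76 mm by 85 mm) begins 54 mm behind the grasp point. The pads swing forward as they close: fully open they stand 13 mm farther back than shut.
Start: joints at [1.165, 0.477, 0.022, 1.555, -0.011, 1.109, -0.083], TCP at [0.198, -0.645, 0.304] pointing down, gripper open.
Joint ranges: [-2.96, 2.96], [-0.34, 2.1], [-1.41, 1.46], [0.24, 2.44], [-1.37, 4.51], [0.17, 1.92], [-2.96, 2.96]. Speed limits (rad/s): [2.39, 2.39, 3.14, 3.14, 3.14, 3.14, 3.14].

### API

Orientations are given as a unit quaternion [w, x, y, z].
In Python, from cell import env, kin, camera, calibration, job gives the robot as it stands. The module is installed in compiled form; this text tells all that it offers. Calls block until the motion is done:
- env.reach(position, orientation): joint-space move of the TCP to a pose.
- env.movel(position, velocity=0.15, rot=None, stop_force=None): straight line of the TCP; rot=None keeps the orientation; velocity is the mean speed in m/s. With stop_force (N) it stops when the force on the tool has changed by that much, and returns True; else False.
- env.goto_joints(angles): joint-space move.
- env.grip(opening, f_grip=None): finger opening in m; f_grip is the grip in N (None keeps the last); returns when the fingers have stopped.
- env.dwell(seconds).
- kin.inverse_kinematics(position, orientation): joint angles nearest the present ones, or None.
- env.get_state(): the state.
- camera(name): name is "scene" or "top" or "wrist"; returns (picture, depth): 400x640x3 uint8, blue, green, red; 400x640 float32, m along the optical axis (not along the pixel's ray), 0 where there is no reading.
- calibration(name): a dict with "fx", "fy", "cx", "cy" (pixels), "k1" (the pictures are not rectified: a ray, as slopes to the right and down, at radius r is drawn at 1 + k1 r^2 times it, then the intrinsics apply), "rvec" (rotation vector, rad) and "tvec" (3), from world to camera coordinates, as OpenCV has them. Camera axes: x right, y down, z forward; pixel columns grow to the right and rows downward; lengths in m; the calibration is good to about 2 mm. A picture is of the moment at which its call begins: read the wrist's pose just before it. calibration takes no time and is no camera call; for the wrist camera it gives the pose at the moment of the call.
A pose or a line that the arm cannot do raises env.PlanningError and nothing moves.
- job.job_done(): hands the job in; it is judged then, once.
The state is a dict: "time": time; "qpos": joint angles; "joint_velocities": joint speeds; "joint_torque": joint torques, N m; "tcp_pos": TCP position; "orientation": TCP orientation; "force": force on the tool from outside, world axes, zero at the start; "torque": the same for the moment, N m; "opening": finger opening in m; "gripper_force": force on a finger pad.
Only numpy, scipy, OpenCV 4.12 (cv2) and the standard library are available. Lean on these libraries where they do the work, as an engineer would, in place of code of your own. Each camera call takes 0.05 s, during which the arm holds its last target. There are 200 camera calls.

### The job

Five glass bottles stand loose in the grey stock tray. Lift the white cross divider out of the end notches where it is parked and, holding it upright between the side walls, sweep all five bottles together with it towards the far end until they press back the sprung end plate there. Then drop the divider fully into the notches of both side walls where the spring holds the group snug: lightly pressed, the plate pushed in but not onto its hard stop, so feel for it. Leave every bottle standing, push them with the divider only, never with the fingers, and leave the other things on the table alone.

Things in the scene. Friction and masses are not known exactly. Their poses are not given: they have to be found in the camera images.
- tray: Grey plastic tray, fixed to the table: 372 mm long (its x), 144 mm wide (y), 60 mm high, open at its -x end; origin at the centre of its underside, z up. Inside 132 mm wide, floor 4 mm above the origin. Tray +x, the way of the sweep from the parked divider to the sprung end plate, points roughly to world -y. Both long walls (6 mm thick) are notched combs along the top.
- comb_start (a point): Point midway between the notch pair where the divider is parked, at notch-floor height (45 mm above the tray's underside). Notches are upright, open at the top, 15 mm deep, 5.8 mm wide, in facing pairs every 9 mm from here along tray +x (35 more pairs).
- plate_zone (a point): Point on the tray's centre line at tray x = 38 mm. The sprung end plate (aluminium, upright, 126 mm wide, reaching 52 mm above the tray's underside) is clipped in at a place that differs and is not measured: its free face lies 0 to 57 mm from here along tray +x. It gives way from about 2 N at 0.55 N per mm for 16 mm, then stops hard. Snug is a spring force of 4 to 10 N, best 6 to 7 N.
- divider: White upright plastic plate, 4 mm thick (its x), 128 mm wide (y), 56 mm high, 0.12 kg; origin at the centre of its underside, z up, axes parallel to the tray's at the start. Its face at x = +2 mm pushes. Fully seated its origin is 5.5 mm above the tray's. Lifted 16 mm or more from there it slides freely above the combs, its plate still between the walls with 2 mm play each side.
- divider_ears (a point): Point on the divider's middle plane at the underside of its two ears (39.5 mm above its origin). The ears stick out to y = +-75 mm, are 4 mm thick (0.9 mm play each way in a notch), 14.5 mm high and rounded below; seated, they stand on the notch floors.
- divider_grip (a point): Middle of the divider's grip rib, 40 mm above its origin and 46 mm behind it (divider -x). The rib is upright, 11 mm thick (x), 56 mm wide (y), its top 62 mm above the origin; a 4 mm thick foot at the bottom joins it to the plate, leaving 38 mm between rib and plate for a finger. Grip across its thickness from above, fingers open only about 30 mm.
- bottle_1: Amber glass bottle with a black cap, 38 mm diameter, 75 mm high with the cap, straight-sided up to 61 mm, slippery, 0.07 kg; origin at the centre of its underside, z up. One of five alike, not to be pressed with more than about 15 N, standing loose in the tray between the divider and the end plate.
- bottle_2: As bottle_1.
- bottle_3: As bottle_1.
- bottle_4: As bottle_1.
- bottle_5: As bottle_1.
- large_bottle: Bystander: larger amber bottle with a white cap, 44 mm diameter, 85 mm high, standing behind the tray; origin at the centre of its underside.
- white_bottle: Bystander: white bottle with a blue cap, 52 mm diameter, 80 mm high, standing behind the tray; origin at the centre of its underside.
- stamp: Bystander: brown rubber stamp, 23 x 42 x 64 mm, standing in front of the tray; origin at the centre of its underside.
- scanner: Bystander: black hand scanner, 34 x 170 x 31 mm, lying to the right of the tray; origin at the centre of its underside.
- calc: Bystander: desk calculator, 155 x 105 x 27 mm, lying behind the tray; origin at the centre of its underside.
Things that resemble listed ones, but are neither listed nor needed, are in the scene too. What is shaped like the bottle_4 but pink is not meant.

How it is judged:
On the way, in this order (a step that is already met when the one before it is completed fails the run):
1. the divider is lifted out of its parking notches with the gripper (z of divider in the frame of tray above 0.0185 m and contact force between the fingers and divider above 2 N), for 0.1 s.
2. the divider, held in the gripper, has gathered all five bottles upright in front of it and presses the group (over 2 N on a bottle) (contact force between the fingers and divider above 2 N and (contact force between divider and bottle_1 above 2 N or contact force between divider and bottle_2 above 2 N or contact force between divider and bottle_3 above 2 N or contact force between divider and bottle_4 above 2 N or contact force between divider and bottle_5 above 2 N) and x of bottle_1 in the frame of divider between 0.015 and 0.125 m and x of bottle_2 in the frame of divider between 0.015 and 0.125 m and x of bottle_3 in the frame of divider between 0.015 and 0.125 m and x of bottle_4 in the frame of divider between 0.015 and 0.125 m and x of bottle_5 in the frame of divider between 0.015 and 0.125 m), for 0.15 s.
At the end, for the whole second after the job is handed in: Divider at rest, fully down in facing notches (origin 3 to 8.5 mm above the tray's, square within 0.04 rad, lean under 0.2 rad), pressing some bottle with over 1.5 N, none over 12 N; all bottles at rest on the tray floor, upright within 0.12 rad, centres 15 to 125 mm beyond the divider (z of divider in the frame of tray between 0.003 and 0.0085 m and angle between the y axis of divider and the y axis of tray, either way round below 0.04 rad and angle between divider's own z axis and vertical below 0.2 rad and (contact force between divider and bottle_1 above 1.5 N or contact force between divider and bottle_2 above 1.5 N or contact force between divider and bottle_3 above 1.5 N or contact force between divider and bottle_4 above 1.5 N or contact force between divider and bottle_5 above 1.5 N) and linear speed of each of divider, bottle_1, bottle_2, bottle_3, bottle_4, bottle_5 below 0.01 m/s and contact force between divider and bottle_1 below 12 N and x of bottle_1 in the frame of divider between 0.015 and 0.125 m and z of each of bottle_1, bottle_2, bottle_3, bottle_4, bottle_5 in the frame of tray below 0.012 m and angle between each of bottle_1, bottle_2, bottle_3, bottle_4, bottle_5's own z axis and vertical below 0.12 rad and contact force between divider and bottle_2 below 12 N and x of bottle_2 in the frame of divider between 0.015 and 0.125 m and contact force between divider and bottle_3 below 12 N and x of bottle_3 in the frame of divider between 0.015 and 0.125 m and contact force between divider and bottle_4 below 12 N and x of bottle_4 in the frame of divider between 0.015 and 0.125 m and contact force between divider and bottle_5 below 12 N and x of bottle_5 in the frame of divider between 0.015 and 0.125 m); the robot touches nothing.
It fails at once if the divider squeezes a glass bottle with more than 18 N (contact force between divider and bottle_1 above 18 N or contact force between divider and bottle_2 above 18 N or contact force between divider and bottle_3 above 18 N or contact force between divider and bottle_4 above 18 N or contact force between divider and bottle_5 above 18 N).
It fails at once if a bottle is tipped by more than 0.4 rad (angle between any of bottle_1, bottle_2, bottle_3, bottle_4, bottle_5's own z axis and vertical above 0.4 rad).
It fails at once if the fingers push or grip a bottle (over 3 N) (contact force between the fingers and bottle_1 above 3 N or contact force between the fingers and bottle_2 above 3 N or contact force between the fingers and bottle_3 above 3 N or contact force between the fingers and bottle_4 above 3 N or contact force between the fingers and bottle_5 above 3 N).
It fails at once if a bystander is moved by more than 30 mm (distance of any of large_bottle, white_bottle, stamp, scanner, calc from where it was at the start of the episode above 0.03 m).
It also fails if it takes over 51 s, if anything falls off the work surface, if the arm or the gripper's body presses on something with over 40 N, if the wrist force passes 120 N, or if a joint passes its speed limit or range.

## Working session

There is one attempt and no reset: what is moved stays moved. The work goes in short steps, each a Python script; the robot and the scene stay as the last script left them, time stands still between calls to the robot, and variables do not carry over. Pictures are saved under pics/ and viewed, at most 10 in all, crops included, and the job is handed in when it is done.

```bash
mkdir -p pics
cat > h.py <<'E'
import numpy as np, cv2
from cell import env, kin, camera, calibration, job
def cloud(name):
    c=calibration(name); im,d=camera(name)
    K=np.array([[c['fx'],0,c['cx']],[0,c['fy'],c['cy']],[0,0,1.]])
    v,u=np.mgrid[0:400,0:640].astype(float)
    # invert x_d = x(1+k1 r^2)
    p=cv2.undistortPoints(np.stack([u.ravel(),v.ravel()],1)[:,None],K,np.array([c['k1'],0,0,0.]))[:,0]
    P=np.c_[p,np.ones(len(p))]*d.reshape(-1,1)
    R=cv2.Rodrigues(np.array(c['rvec'],float))[0]
    W=(P-np.array(c['tvec']).ravel())@R
    W[d.ravel()<=0]=np.nan
    return im,d,W.reshape(400,640,3)
E
python3 - <<'E'
from h import *
for n in ('top','scene'):
    im,d,W=cloud(n); cv2.imwrite(f'pics/{n}0.png',im); np.savez(f'{n}0.npz',im=im,d=d,W=W)
    print(n,np.mean(d>0),W[200,320])
print(env.get_state())
E
```

```text
top 0.9960234375 [0.52612929 0.0202706  0.00142596]
scene 0.9960703125 [ 0.5584433  -0.02203763  0.03645413]
{'time': 0.1, 'qpos': array([ 1.16486385,  0.47771019,  0.02235997,  1.55630784, -0.01151776,
        1.10928595, -0.08309593]), 'joint_velocities': array([-0.00080883, -0.00355235,  0.0005818 , -0.00441983, -0.00025795,
        0.00122261,  0.00025397]), 'joint_torque': array([ 4.81658863e-03, -5.97759640e+01,  1.61373328e+00, -2.81955689e+01,
        1.28504485e-02,  5.02925541e-03,  2.22409142e-05]), 'tcp_pos': array([ 0.19795697, -0.64491055,  0.30304692]), 'orientation': array([-7.73148778e-04,  9.88932050e-01,  1.48367026e-01, -1.69645936e-04]), 'force': array([ 0.13828525,  0.03567214, -0.29414028]), 'torque': array([-0.04231998,  0.02119543,  0.04750801]), 'gripper_force': 0.0, 'opening': 0.08546185486908281}
```

View pics/top0.png

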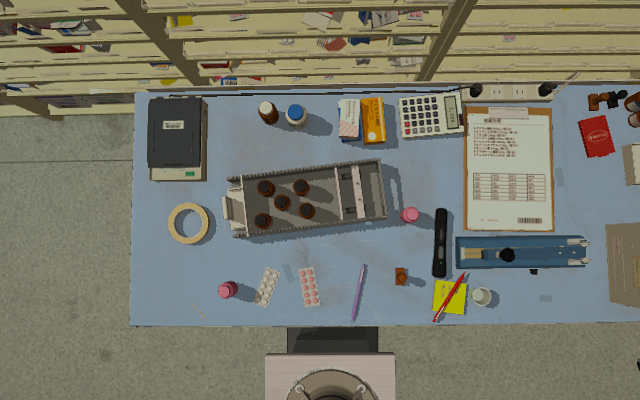

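View pics/scene0.png

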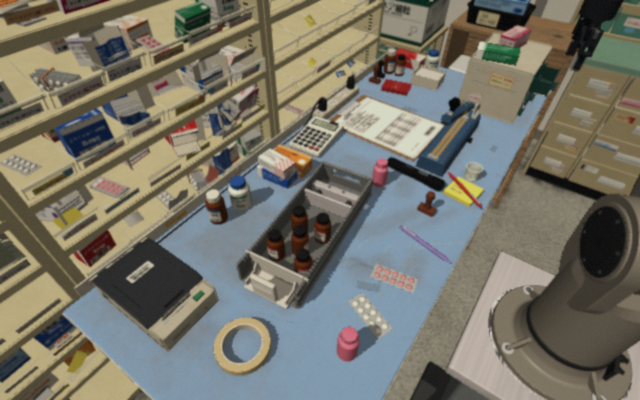

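Top view: the tray spans about (228,180)–(385,215). The white divider is parked at its left end (235,207), the five amber bottles are at (265,188), (301,187), (281,202), (263,220) and (306,211), and the end plate is near (345,190).
Lookalikes are the pink bottles at (410,214) and (228,289), the large amber bottle with a white cap at (268,112), and the white lid of the cup at (482,296). For the divider, the white plate at (235,207) is the only candidate with ears, and the plates at (345,190) and (362,188) belong to the sprung end. Next I check this in one close crop.

Run:
```python
from h import *
z=np.load('top0.npz'); im,W=z['im'],z['W']
cr=cv2.resize(im[150:245,215:395],None,fx=4.4,fy=4.4,interpolation=cv2.INTER_CUBIC); cv2.imwrite('pics/crop0.png',cr)
m=np.zeros((400,640),bool); m[150:245,218:395]=1
t=m&(W[...,2]>.052)&(W[...,2]<.068)
P=W[t][:,:2]
r=cv2.minAreaRect((P*1000).astype(np.float32)); print(r, len(P))
print(cv2.boxPoints(r))
for (u,v) in [(265,188),(301,187),(281,202),(263,220),(306,211),(235,207),(229,207),(240,207),(345,190),(362,188)]:
    print(u,v,(W[v,u]*1000).round(1))
```

```text
((528.197509765625, 59.21726989746094), (148.12171936035156, 387.5805969238281), 6.7771830558776855) 1272
[[ 431.78525   242.91367 ]
 [ 477.52304  -141.95874 ]
 [ 624.60974  -124.479126]
 [ 578.87195   260.39328 ]]
265 188 [549.7 146.3  79.5]
301 187 [550.9  61.8  79.6]
281 202 [516.5 109.   77.8]
263 220 [474.8 150.7  81.4]
306 211 [494.8  50.7  76.4]
235 207 [510.8 232.    9.3]
229 207 [508.9 240.1  39.9]
240 207 [510.9 220.3   5.5]
345 190 [550.1 -42.4   3.5]
362 188 [554.4 -84.7   5. ]
```

View pics/crop0.png

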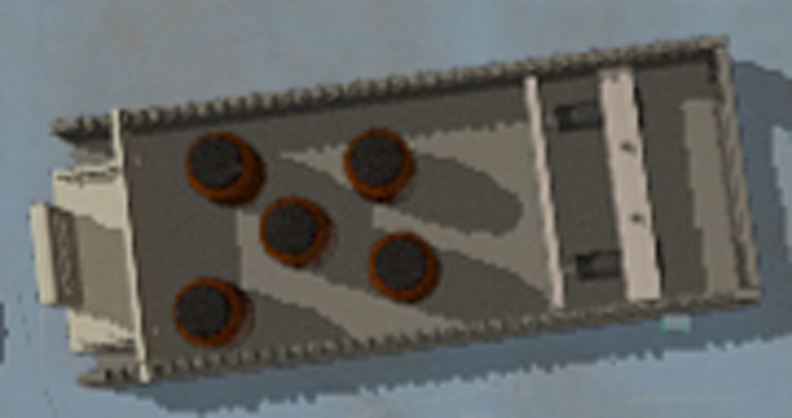

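The crop confirms the choice. The divider with its ears and ribbed grip is at crop (130,245), its rib is at (45,255), the sprung plate is at crop (545,190), and its fixed housing is at (630,185). Next I refine the pose with the wrist camera above the tray.

Run:
```python
from h import *
a=np.deg2rad(6.78)/2; q=[0,np.cos(a),np.sin(a),0]
im=[]
for i,p in enumerate([[.54,-.02,.40],[.51,.2,.34]]):
    env.reach(p,q); I,d,W=cloud('wrist'); np.savez(f'w{i}.npz',im=I,d=d,W=W); im.append(cv2.resize(I,(600,375)) if 0 else I)
    s=env.get_state(); print(s['time'],s['tcp_pos'],s['orientation'],s['qpos'].round(2), W[200,320])
    np.set_printoptions(suppress=True)
cv2.imwrite('pics/w.png',cv2.resize(np.vstack(im),(480,600)))
for i in (0,1):
    W=np.load(f'w{i}.npz')['W']
    m=(W[...,2]>.056)&(W[...,2]<.0632)&(W[...,0]>.42)&(W[...,0]<.64)&(abs(W[...,1]-.05)<.22)
    P=(W[m][:,:2]*1000).astype(np.float32); r=cv2.minAreaRect(P); print(r,cv2.boxPoints(r).round(1))
```

```text
2.7 [ 0.54005767 -0.02100403  0.39979848] [ 7.31601446e-05  9.98297258e-01  5.83313852e-02 -1.71363916e-04] [ 0.37  0.22 -0.52  1.73  0.11  1.23 -1.64] [ 0.47431726 -0.02139897  0.02153787]
3.6667 [0.51115063 0.19783205 0.3402326 ] [0.00048043 0.99834903 0.05743585 0.00033891] [ 0.05  0.3  -0.65  1.78  0.2   1.12 -2.12] [0.46791597 0.19914122 0.0312513 ]
((531.2938232421875, 56.122589111328125), (147.81845092773438, 384.0904541015625), 6.785839080810547) [[ 435.2  238.1]
 [ 480.6 -143.3]
 [ 627.4 -125.8]
 [ 582.   255.6]]
((530.557861328125, 57.22608947753906), (147.22012329101562, 388.013671875), 6.5293378829956055) [[ 435.4  241.6]
 [ 479.5 -143.9]
 [ 625.8 -127.2]
 [ 581.6  258.3]]
```

View pics/w.png

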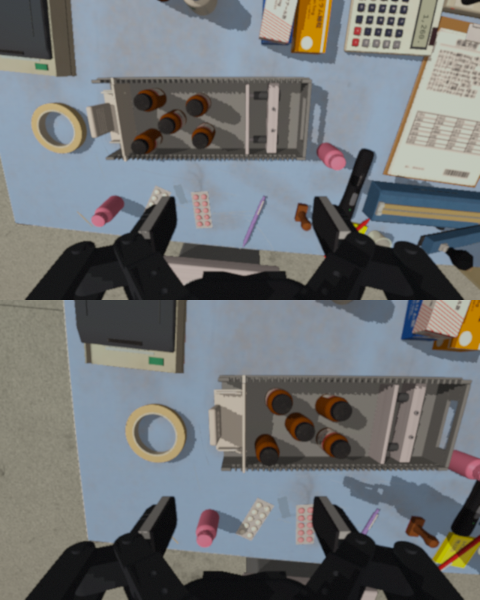

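The wrist views show the divider at the left end, with its rib at (100,120) in the upper picture and (212,425) in the lower one. All bottles are standing and the end plate is at (248,118). Next I compute the tray frame from the clouds.

Run:
```python
from h import *
np.set_printoptions(suppress=True,precision=1,linewidth=150)
for i in (0,1):
    W=np.load(f'w{i}.npz')['W']; P=W.reshape(-1,3)*1000; P=P[np.isfinite(P).all(1)]
    a=np.deg2rad(6.7); c=np.array([531,56.5])
    for it in range(3):
        ex=np.array([np.sin(a),-np.cos(a)]); ey=np.array([np.cos(a),np.sin(a)])
        x=(P[:,:2]-c)@ex; y=(P[:,:2]-c)@ey; z=P[:,2]
        fits=[]
        for s in (1,-1):
            m=(z>44)&(z<62)&(abs(x+10)<150)&(abs(s*y-69)<9)
            # outer/inner edges by bins
            b=np.arange(-150,140,10); e=[]
            for l in b:
                k=m&(x>=l)&(x<l+10)
                if k.sum()>10: e.append((l+5,np.median(y[k])))
            e=np.array(e); f=np.polyfit(e[:,0],e[:,1],1); fits.append(f)
        da=np.mean([f[0] for f in fits]); print(i,'yaw',np.rad2deg(a),fits)
        a+=da; c=c+ey*np.mean([f[1] for f in fits])
    ex=np.array([np.sin(a),-np.cos(a)]); ey=np.array([np.cos(a),np.sin(a)])
    x=(P[:,:2]-c)@ex; y=(P[:,:2]-c)@ey
    w=(z>54)&(z<63)&(abs(abs(y)-69)<5); h=np.histogram(x[w],np.arange(-200,200,4));print('wall ext',np.percentile(x[w],[0,.2,.5,99.5,99.8,100]))
    e=(z>50)&(z<63)&(abs(y)<60)&(x>150)&(x<200); print('end wall',np.percentile(x[e],[1,10,50,90,99]) if e.sum()>20 else None)
    r=(z>64)&(z<72)&(abs(y)<40)&(x<-160)&(x>-260); print('rib',r.sum(),np.percentile(x[r],[2,50,98]),np.percentile(y[r],[1,50,99]),np.median(z[r]))
    d=(z>58)&(z<65)&(abs(y)<60)&(x>-190)&(x<-140);print('plate top',d.sum(),np.percentile(x[d],[2,50,98]), np.median(z[d]), np.polyfit(y[d],x[d],1))
    s=(z>46)&(z<56)&(abs(y)<60)&(x>20)&(x<105);print('spr plate',s.sum(),np.histogram(x[s],np.arange(20,106,3)))
    print('c',c,'yaw',np.rad2deg(a))
```

```text
0 yaw 6.7 [array([-0., 69.]), array([ -0. , -67.8])]
0 yaw 6.552721463067792 [array([-0. , 68.4]), array([ -0. , -68.4])]
0 yaw 6.523245090960032 [array([-0. , 68.4]), array([  0. , -68.4])]
wall ext [-179.3 -178.5 -178.   235.5  237.   262.9]
end wall [186.  186.3 188.1 191.2 192.2]
rib 341 [-193.6 -187.7 -183. ] [-28.2  -0.9  25.2] 66.18537451471023
plate top 550 [-186.2 -143.1 -140.3] 61.69030864090534 [   0.  -155.4]
spr plate 375 (array([  9,   0,   0,   0,   0,   0,   0,   0,   0,   0,   0,   0,   0,   0,   0,   0,   0,   0,   0,   0, 100, 193,  73,   0,   0,   0,   0,   0]), array([ 20,  23,  26,  29,  32,  35,  38,  41,  44,  47,  50,  53,  56,  59,  62,  65,  68,  71,  74,  77,  80,  83,  86,  89,  92,  95,  98, 101,
       104]))
c [531.7  56.6] yaw 6.524001678861369
1 yaw 6.7 [array([-0. , 69.1]), array([ -0. , -67.7])]
1 yaw 6.61773359316304 [array([-0. , 68.5]), array([  0. , -68.4])]
1 yaw 6.617207814745828 [array([-0. , 68.4]), array([  0. , -68.4])]
wall ext [-179.9 -179.  -178.5  236.   237.5  239.1]
end wall [184.5 185.4 186.6 190.  191.9]
rib 441 [-194.  -188.8 -184.2] [-27.4   0.8  26.8] 65.95039393488746
plate top 507 [-186.5 -143.7 -141.5] 61.93791398666055 [  -0.  -150.3]
spr plate 806 (array([  0,   0,   0,   0,   0,   0,   0,   0,   0,   0,   0,   0,   0,   0,   0,   0,   0,   0,   0,   5, 484, 250,  67,   0,   0,   0,   0,   0]), array([ 20,  23,  26,  29,  32,  35,  38,  41,  44,  47,  50,  53,  56,  59,  62,  65,  68,  71,  74,  77,  80,  83,  86,  89,  92,  95,  98, 101,
       104]))
c [531.7  56.6] yaw 6.617439603761353
```

```bash
cat >> h.py <<'E'
A=np.deg2rad(6.58); C=np.array([.5317,.0566])
EX=np.array([np.sin(A),-np.cos(A),0]); EY=np.array([np.cos(A),np.sin(A),0])
Q=np.array([0,np.cos(A/2),np.sin(A/2),0])
def w(x,y,z): return np.r_[C,0]+EX*x/1e3+EY*y/1e3+np.array([0,0,z/1e3])
def st(t=''):
    s=env.get_state(); p=s['tcp_pos']-np.r_[C,0]; f=s['force']
    print(t,'t%.2f'%s['time'],'x %.1f y %.1f z %.1f'%(p@EX*1e3,p@EY*1e3,p[2]*1e3),'F x %.1f y %.1f z %.1f'%(f@EX,f@EY,f[2]),'T',np.round(s['torque'],2),'op %.1f gf %.1f'%(s['opening']*1e3,s['gripper_force']),flush=True)
    return s
E
python3 - <<'E'
from h import *
env.grip(.03); env.reach(w(-188.8,0,200),Q); env.dwell(.2);st('above')
h=env.movel(w(-188.8,0,100),.1,rot=Q,stop_force=8); env.dwell(.2); st(h)
env.grip(.0,f_grip=30); env.dwell(.2); s=st('gripped'); print(s['qpos'].round(2))
im,d,W=cloud('wrist'); cv2.imwrite('pics/g.png',im)
E
```

```text
above t5.08 x -188.5 y 1.3 z 202.0 F x -0.5 y 0.1 z -1.2 T [-0.01  0.01 -0.03] op 30.2 gf 0.0
False t6.43 x -188.9 y 0.3 z 100.6 F x -0.1 y -0.1 z 0.6 T [ 0.02 -0.02 -0.01] op 30.0 gf 0.0
gripped t6.97 x -189.0 y 0.4 z 101.2 F x 0.6 y -2.8 z 10.3 T [-0.66  0.41 -0.14] op 10.6 gf 29.0
[-0.16  0.63 -0.52  1.94  0.47  0.7  -2.42]
```

View pics/g.png

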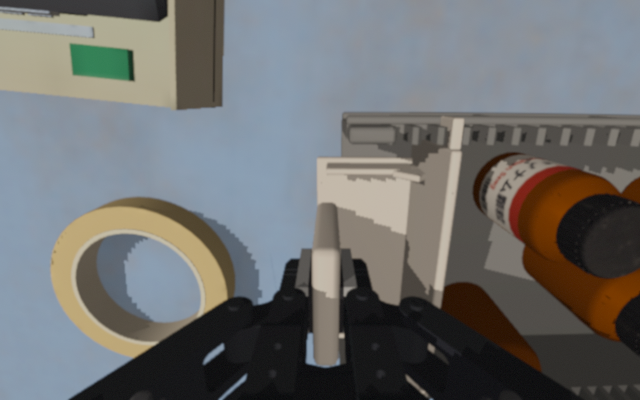

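Picture: the rib at (327,270) is held squarely between both pads. The plate at (450,210) is still parked and clear of the bottles. I lift next.

Run:
```python
from h import *
env.grip(0,f_grip=60); env.dwell(.1); st('g60')
env.movel(w(-188.8,0,119),.05,rot=Q); env.dwell(.3); st('lifted')
env.movel(w(-165,0,119),.06,rot=Q,stop_force=4); env.dwell(.2); st('fwd')
im,d,W=cloud('wrist'); cv2.imwrite('pics/l.png',im)
```

```text
g60 t7.33 x -189.0 y 0.4 z 101.2 F x 0.2 y -1.7 z 10.0 T [-0.74  0.39 -0.05] op 10.7 gf 61.9
lifted t8.17 x -188.8 y -0.1 z 118.8 F x -0.4 y 0.7 z -1.7 T [0.03 0.   0.02] op 10.4 gf 60.4
fwd t8.92 x -165.4 y -0.0 z 119.1 F x 0.3 y -0.3 z -1.5 T [ 0.01  0.04 -0.05] op 10.5 gf 60.4
```

View pics/l.png

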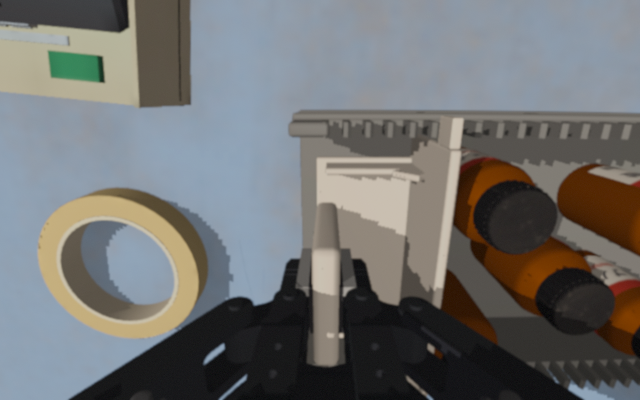

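Picture: the divider is free above the comb. The plate at (450,200) is upright and about to meet the rear bottles. Now I sweep gently.

Run:
```python
from h import *
for x in (-130,-110,-90,-75,-60):
    h=env.movel(w(x,0,119.3),.035,stop_force=4); st(f'{x} {h}')
    if h: break
env.dwell(.2); st()
im,d,W=cloud('top'); np.savez('t1.npz',im=im,W=W)
cv2.imwrite('pics/t1.png',cv2.resize(im[150:245,215:395],None,fx=4.4,fy=4.4,interpolation=cv2.INTER_CUBIC))
```

```text
-130 False t10.12 x -130.2 y -0.0 z 119.3 F x 0.2 y -0.1 z -0.8 T [ 0.04 -0.03 -0.01] op 10.5 gf 60.4
-110 False t10.84 x -109.9 y -0.0 z 119.3 F x -0.8 y 0.5 z -0.7 T [ 0.06  0.   -0.  ] op 10.2 gf 60.4
-90 False t11.57 x -89.7 y -0.0 z 119.3 F x -0.1 y 0.5 z -1.7 T [ 0.05 -0.01  0.06] op 10.3 gf 60.4
-75 False t12.14 x -74.6 y -0.0 z 119.3 F x 0.2 y -0.5 z -0.8 T [ 0.04 -0.02  0.  ] op 10.5 gf 60.4
-60 False t12.72 x -59.6 y -0.0 z 119.3 F x 0.0 y -0.5 z -1.2 T [ 0.01  0.02 -0.  ] op 10.4 gf 60.4
 t12.92 x -60.1 y -0.0 z 119.3 F x 1.0 y 0.1 z 0.1 T [ 0.01 -0.01  0.02] op 10.4 gf 60.4
```

View pics/t1.png

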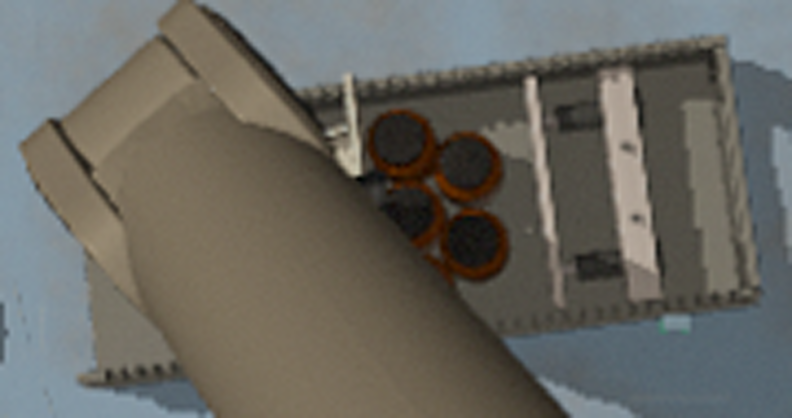

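Picture: the group is nested 3+2 in front of the divider at crop (350,120), all standing, with a gap of about 20 mm to the sprung plate at crop (535,150). Now I feel for the spring in small steps.

```bash
cat >> h.py <<'E'
def favg(n=8,dt=.02):
    F=[];X=[]
    for _ in range(n):
        env.dwell(dt); s=env.get_state(); F.append(s['force']); X.append((s['tcp_pos']-np.r_[C,0]))
    F=np.mean(F,0); X=np.mean(X,0)*1e3
    return X@EX,F@EX,F@EY,F[2],s['time'],X@EY
E
python3 - <<'E'
from h import *
print(np.round(favg(10),2))
x=-60
env.movel(w(-46,0,119.3),.03,stop_force=5); x=-46
while x<-18:
    x+=1.5; h=env.movel(w(x,0,119.3),.02,stop_force=6); r=favg(6); print(x,h,np.round(r,2),flush=True)
    if -r[1]>6 or h: break
E
```

```text
[-6.012e+01  1.700e-01  2.200e-01 -1.110e+00  1.313e+01 -1.000e-02]
-44.5 False [-4.449e+01  3.500e-01 -3.100e-01 -8.700e-01  1.410e+01 -3.000e-02]
-43.0 False [-43.01  -0.06  -0.09  -1.37  14.45   0.  ]
-41.5 False [-41.37  -0.05  -0.13  -1.24  14.8   -0.  ]
-40.0 False [-3.983e+01 -8.000e-02 -1.900e-01 -1.500e+00  1.515e+01 -1.000e-02]
-38.5 False [-38.47  -0.83   0.15  -1.04  15.5   -0.  ]
-37.0 False [-37.43  -2.67  -0.27  -1.11  15.85   0.04]
-35.5 False [-35.8   -3.91   0.13  -0.69  16.2    0.05]
-34.0 False [-34.2   -4.6   -0.28  -0.8   16.55   0.06]
-32.5 False [-32.75  -5.01   0.13  -0.51  16.9    0.06]
-31.0 False [-3.148e+01 -5.530e+00 -3.000e-02 -4.400e-01  1.725e+01  7.000e-02]
-29.5 False [-30.23  -6.15  -0.28  -0.25  17.6    0.06]
```

The spring starts at about x = -37.8 and rises 0.55 N/mm. Parked at -188.9, notch 17 is at -35.9 (about 3 N) and notch 18 at -26.9 (about 7.5–8 N), so I take notch 18.

Run:
```python
from h import *
cx=-26.4
for _ in range(3):
    env.movel(w(cx,0,119.3),.02,stop_force=8); r=favg(6); print(cx,np.round(r,2)); cx+=-26.9-r[0]
env.dwell(.2)
for z in (116,112,108,105,102.5,101):
    h=env.movel(w(cx,0,z),.03,stop_force=8); s=st(f'{z} {h}')
    if h: break
    r=favg(3); cx+=.6*(-26.9-r[0]) if z>107 else 0
print(np.round(favg(5),2)); st()
```

```text
-26.4 [-27.47  -6.86  -0.35  -0.36  18.01   0.05]
-25.825626637191554 [-27.29  -7.9   -0.69  -0.38  18.36   0.04]
-25.43119096159458 [-2.713e+01 -8.490e+00 -6.200e-01 -1.800e-01  1.871e+01  2.000e-02]
116 False t19.17 x -27.0 y 0.3 z 116.1 F x -8.7 y 1.0 z -2.0 T [ 2.04  0.13 -0.02] op 10.4 gf 60.4
112 False t19.50 x -26.9 y 0.5 z 112.1 F x -8.7 y 1.5 z -2.3 T [2.08 0.01 0.04] op 10.2 gf 60.3
108 False t19.83 x -26.9 y 0.5 z 108.1 F x -8.1 y 0.8 z -3.1 T [2.05 0.02 0.03] op 10.2 gf 60.2
105 False t20.13 x -26.9 y 0.5 z 105.1 F x -8.0 y 1.7 z -1.9 T [ 2.01 -0.05  0.02] op 10.4 gf 60.3
102.5 False t20.43 x -26.8 y 0.6 z 102.6 F x -8.7 y 0.8 z -3.2 T [ 2.   -0.05  0.02] op 10.4 gf 60.3
101 False t20.73 x -26.9 y 0.7 z 101.7 F x -7.9 y -0.1 z 3.0 T [1.69 0.3  0.01] op 10.2 gf 61.1
[-26.89  -8.29   0.3    3.15  20.87   0.71]
 t20.87 x -26.9 y 0.7 z 101.7 F x -8.8 y 0.5 z 3.2 T [ 1.74  0.3  -0.03] op 10.4 gf 61.1
```

Run:
```python
from h import *
h=env.movel(w(-26.0,0.3,99.8),.02,stop_force=8); st(h)
cx=-26.5
for _ in range(8):
    env.movel(w(cx,0.3,100),.02); r=favg(5); print(round(cx,2),np.round(r,2))
    if r[1]>-1.5: break
    cx-=.5
env.grip(.03); env.dwell(.3); st('open')
env.movel(w(cx,0.3,180),.06); st('up')
env.movel(w(-140,0,300),.2); env.dwell(.2); st('away')
I,d,W=cloud('wrist'); np.savez('w3.npz',im=I,W=W)
cv2.imwrite('pics/w3.png',I)
```

```text
False t21.12 x -27.2 y 1.0 z 101.2 F x -6.8 y -3.4 z 12.2 T [ 0.92  0.88 -0.18] op 10.4 gf 62.3
-26.5 [-27.34  -6.09  -2.77  11.18  21.45   0.98]
-27.0 [-27.43  -5.27  -2.57  11.01  21.78   0.99]
-27.5 [-27.62  -4.25  -2.03  10.98  22.12   1.01]
-28.0 [-27.92  -3.6   -2.27  11.04  22.45   1.05]
-28.5 [-28.19  -3.09  -2.33  10.81  22.78   1.04]
-29.0 [-28.27  -2.46  -1.8   10.42  23.12   1.02]
-29.5 [-28.33  -1.21  -1.94  10.81  23.45   1.02]
open t24.07 x -29.5 y 0.3 z 99.9 F x -0.4 y -0.1 z 0.4 T [ 0.   -0.05 -0.02] op 30.0 gf 0.0
up t25.56 x -29.5 y 0.0 z 179.6 F x 0.1 y 0.6 z -0.3 T [ 0.03 -0.01 -0.01] op 30.3 gf 0.0
away t26.73 x -138.9 y -0.2 z 299.0 F x 0.1 y 0.1 z 0.7 T [ 0.02  0.01 -0.02] op 30.0 gf 0.0
```

View pics/w3.png

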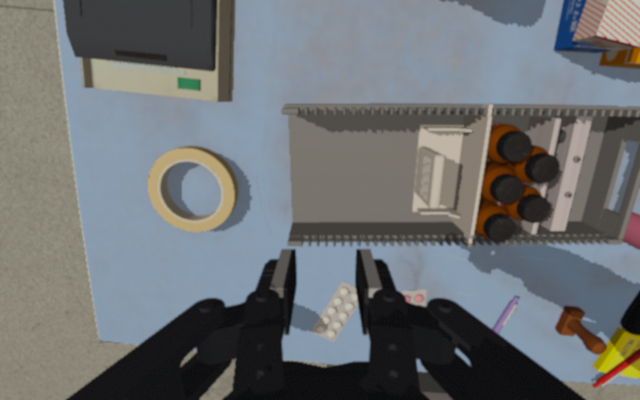

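Picture: the divider is in the combs with its ears at (489,107) and (472,241), and five caps are upright ahead of it. The slant looks like perspective, since the housing shows it too. I check squareness and heights in the cloud.

Run:
```python
from h import *
np.set_printoptions(suppress=True,precision=2)
env.reach(w(-60,-0,400),Q)
for k in (0,1):
    if k: 
        I,d,W=cloud('wrist'); cv2.imwrite('pics/w4.png',I)
    else: W=np.load('w3.npz')['W']
    P=W.reshape(-1,3); P=P[np.isfinite(P).all(1)]; D=P-np.r_[C,0]; x=D@EX*1e3;y=D@EY*1e3;z=P[:,2]*1e3
    m=(z>59)&(z<66)&(x>-5)&(x<30)&(abs(y)<62); m&=abs(x-np.median(x[m]))<5
    f=np.polyfit(y[m],x[m],1); print('plate top n',m.sum(),'slope',f,'z',np.median(z[m]))
    for s in (1,-1):
        e=(abs(s*y-71)<4)&(abs(x-f[1])<15)&(z>56); print('ear',s,np.percentile(z[e],[50,90,99]))
    r=(z>63)&(z<72)&(abs(y)<40)&(x<-15)&(x>-50);print('rib',r.sum(),np.median(x[r]),np.median(z[r]),np.percentile(y[r],[2,98]))
    s=(z>46)&(z<55)&(abs(y)<60)&(x>78)&(x<105);print('spring',np.percentile(x[s],[5,50,95]))
    c=(z>74)&(z<84)&(abs(y)<66)&(x>10)&(x<110);Z=np.c_[x[c],y[c]].astype(np.float32)
    _,l,ce=cv2.kmeans(Z,5,None,(3,50,.1),10,cv2.KMEANS_PP_CENTERS)
    print(ce,[z[c][l.ravel()==i].std().round(2) for i in range(5)],np.median(z[c]))
st()
```

```text
plate top n 903 slope [-0.   21.03] z 61.75566530310893
ear 1 [59.56 60.66 61.39]
ear -1 [59.4  60.63 61.46]
rib 589 -28.51761057306359 67.76133849325753 [-25.72  26.19]
spring [89.59 91.38 95.33]
[[ 37.68  -3.59]
 [ 37.87  37.76]
 [ 69.35  16.94]
 [ 38.22 -44.78]
 [ 69.35 -23.88]] [np.float64(1.47), np.float64(1.39), np.float64(1.51), np.float64(1.47), np.float64(1.42)] 79.51983826918632
plate top n 424 slope [-0.   20.05] z 61.678276347964484
ear 1 [59.97 61.15 61.65]
ear -1 [59.61 60.82 61.71]
rib 357 -27.474834526954993 67.71441525476219 [-25.67  27.08]
spring [89.7  92.45 95.72]
[[ 39.22  -3.36]
 [ 39.2   37.04]
 [ 70.91 -23.87]
 [ 39.1  -44.85]
 [ 70.52  16.57]] [np.float64(1.19), np.float64(1.18), np.float64(1.25), np.float64(1.34), np.float64(1.32)] 79.60691394075772
 t27.40 x -60.3 y -0.5 z 399.3 F x -0.2 y -0.0 z 0.1 T [-0.    0.03  0.01] op 29.8 gf 0.0
```

The divider is fully down (top at 61.7 mm), square, the plate is pressed in about 9 mm and all five caps are level. I hand the job in.

```bash
python3 -c "
from h import *
print(job.job_done())"
```

```text
the job is handed in; nothing more can be done
None
```

The job is handed in: the divider sits fully and squarely in notch 18, all five bottles stand upright, and the spring holds them with an estimated 7–8 N, which is inside the snug range but slightly above the ideal 6–7 N.

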